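# Reset the portion stop on the cheese jig and feed the loaf to it

## Task

Set the portion stop of the cheese jig to the green tab: pull its black plunger knob up, slide the stop along the rail to the hole in line with the green tab and let the plunger snap fully home there. Then slide the loaf of cheese along the bed until its end rests against the stop, ready for the knife. Leave the other things on the table where they are.

Things in the scene. Friction and masses are not known exactly. Their poses are not given: they have to be found in the camera images.
- jig: cheese jig fixed to the table: blue bed 180 x 500 mm, 22 mm high, an aluminium rail along its far side (x 23 to 85 mm, top at z = 52 mm). Origin: centre of its underside; x across the jig away from the robot, y along the rail to the robot's left, z up. A knife groove crosses the bed at y = 20 mm, with 72 mm high steel guide cheeks on the front lip and on the rail (x 25 to 65, y 12 to 28 mm)
- bed (a point): right-hand end of the loaf's channel on the bed: mid-width, on the bed surface, 5 mm from the open end. The channel runs along +y (jig axes), 98 mm wide between the rail and a steel lip that stands 13 mm above the bed
- hole_mid (a point): mouth of the middle one of five 10 mm index holes in the rail top, 25 mm apart along y; the others lie at y = -50, -25, +25, +50 mm from it. The stop starts with its plunger in this hole. Axes as the jig's
- stop (a joint): position of the stop along the rail in m: 0 at the middle hole (where it starts), positive towards +y of the jig (left); the other holes at -0.050, -0.025, +0.025, +0.050. It slides with 1 to 3 N once the plunger is clear
- plunger (a joint): lift of the plunger in m: 0 = home in a hole, 0.009 = its round tip rests on the rail between holes, 0.016 = upper limit. A spring pulls it down with 5 N at 0, 8 N at the top; let go within 2 mm of a hole's centre it snaps in
- knob (a point): centre of the plunger's black knob, 30 mm wide and 22 mm high, on its vertical axis, 47 mm above the rail top when home; it rises with the plunger. Grip it round the side from above, any yaw. Below it: a sleeve 19 mm wide and 22 mm high on the stop's dark saddle (50 x 50 mm, top 12.5 mm above the rail). Axes as the jig's
- stop_face (a point): middle of the face of the stop's upright steel plate (106 mm wide across the bed, 46 mm high) that the loaf's end must meet; the face looks to -y of the jig and lies 30 mm on the -y side of the knob's axis. Axes as the jig's
- tab_green: green plastic tab, 22 x 18 x 15 mm, clipped on the rail's far edge behind one of the four holes where the stop does not stand. Origin: centre of its underside, on the rail top; its y along the rail is that of its hole, which lies 37 mm nearer to the robot across the rail. Axes as the jig's. Blue, yellow, orange tabs mark the other three holes, a white one the middle hole
- loaf: loaf of pale yellow cheese, 92 x 212 x 67 mm, about 0.95 kg, lying lengthwise in the jig's channel to the right of the knife groove with 3 mm play on each side. Origin: centre of its underside; y along its length, its +y end (106 mm from the origin) faces the stop. It slides when pushed on its right end with about 3 to 9 N
- cheese_block: bystander: block of cheese 101 x 69 x 98 mm standing on the yellow board at the right; origin at the centre of its underside
- slice_1: bystander: cheese slice 89 x 67 x 11 mm on the yellow board; origin at the centre of its underside
- spice_red: bystander: spice jar with a green cap and a red label, 46 mm wide, 105 mm high, behind the jig; origin at the centre of its underside
- spice_green: bystander: spice jar with a yellow cap, 42 mm wide, 96 mm high, behind the jig; origin at the centre of its underside

How it is judged:
By the outcome, as a careful person would: the job done as asked, in the order asked, and still so for the second after the job is handed in, with the robot touching nothing.
It also fails if it takes over 54 s, if anything falls off the work surface, if the arm or the gripper's body presses on something with over 40 N, if the wrist force passes 120 N, or if a joint passes its speed limit or range.

## Robot

A 6-joint arm with a two-finger parallel gripper is mounted at the origin on a cart in front of the work surface, level with it; the furniture and walls round the work are solid. World frame = base frame: x ahead of the robot, y to its left, z up, the work surface at z = 0. Lengths are in m, angles in rad, forces in N, time in s.
With the tool pointing down it reaches from about 0.3 to 0.85 m from the base axis. Payload 4.2 kg.
Tool frame: the origin (TCP) lies at the very end of the fingers, on their centre line; the grasp point (between the pads) lies r.grip_point_offset behind it (r.grip_point_offset is the distance from the TCP to the grasp point, in m); z points along the fingers, y is the line along which they close (so a half turn about z gives the same grasp; the last joint's range is limited). The gripper opens to 91 mm and grips with 3 to 60 N. Pads are 32 mm wide; open, the fingers measure 118 mm over their backs; the gripper's body (76 mm by 178 mm) begins 60 mm behind the grasp point.
Start: joints at [1.096, 0.32, 1.565, -0, 1.257, -0.02], TCP at [0.253, 0.517, 0.214] pointing down, gripper open.
Joint ranges: [-3.11, 3.11], [-0.84, 2.01], [0.21, 2.61], [-1.34, 4.49], [0.05, 2.63], [-2.56, 2.56]. Speed limits (rad/s): [2.57, 2.57, 3.14, 3.14, 3.14, 3.14].

## Interface

Orientations are given as a rotation vector (axis times angle).
In Python, from rig import r, optics, models gives the robot as it stands.
- The arm moves only by the tool arm_command, never from a script. Its argument "steps" is a list of rows, each a list of 7 numbers: the shift along the world's x, y, z in mm, then the turn, a rotation vector about the world's x, y, z in rad, then the finger opening in mm, from 0 to 91.2. In form: [[dx, dy, dz, wx, wy, wz, gripper], ...]. A call has 1 to 12 rows; each row is the pose to reach, as a shift and turn from the pose commanded when the call began; what a row does not reach only later rows make up. A row lasts 1/10 s, in which the tool goes at most 50 mm and 8.59 degrees, less where a joint would pass 70% of its speed; a pose out of reach is approached as far as the arm can. A call with a gripper value outside its range is refused whole. The fingers move at their own pace and stop on an object; "force" is the grip in N (left out, the last holds). Time passes only in rows, so rows that repeat a pose let the fingers close. It gives the time, the measured TCP pose, the force, the opening and the grip force at its end, in the units of the state.
- r.observe(): the state, without advancing time (a new reading comes with each control period).
- optics.camera(name): name is "scene" or "top" or "wrist"; returns a dict with "color" (420x560x3 uint8, red, green, blue), "camera_matrix" (3x3 intrinsics, pixels), "camera_from_world" (4x4, takes a point from world to camera coordinates); the wrist camera has in their place "T_tool_cam" (4x4, takes a point from camera to tool coordinates, whose origin is the TCP and whose axes are the flange's). Camera axes: x right, y down, z forward; pixel columns grow to the right and rows downward; lengths in m; the calibration is good to about 2 mm. A picture is of the moment at which its call begins: read the wrist's pose just before it. There is no depth.
- r.close_job(): hands the job in; it is judged then, once.
Trained networks look in the newest picture that a camera, given by its name, has taken for a name from the list of things; names that differ only in an ending like _2 or _b are one class to them, and where a whole thing is asked for, a point or a joint stands for the part that bears it (a point fixed in the world has none). Each returns a list of dicts, best first, with "confidence" (0 to 1); they miss things now and then, are a little off and sometimes report something else, mostly with a low value. They report only what shows in the picture. A call takes as long as a camera call.
- models.boxes_of(camera, thing): "centre" ([column, row] as shares, 0 to 1, of the picture: columns of its width, rows of its height, amid what is visible of it).
- models.silhouettes(camera, thing): "region" (420x560 bool, what is visible of it) and "centre" ([column, row] as shares, 0 to 1, of the picture: columns of its width, rows of its height, amid what is visible of it).
The state is a dict: "clock": time; "joint_positions": joint angles; "qd": joint speeds; "effort": joint torques, N m; "eef_pos": TCP position; "tool_rot": TCP orientation; "contact_force": force on the tool from outside, world axes, zero at the start; "ft_torque": the same for the moment, N m; "finger_gap": opening from 0.0 (shut) to 1.0 (fully open); "grip_force": force on a finger pad.
Only numpy, scipy, OpenCV 4.12 (cv2) and the standard library are available. Lean on these libraries where they do the work, as an engineer would, in place of code of your own. Each camera call takes 0.05 s, during which the arm holds its last target. There are 200 camera calls.

## Working session

There is one attempt and no reset: what is moved stays moved. The work goes in short steps, Python scripts to look and compute and a tool call to move; the robot and the scene stay as the last step left them, time stands still between calls to the robot, and variables do not carry over. Pictures are saved under pics/ and viewed, at most 10 in all, crops included, and the job is handed in when it is done.

Besides the shell and the picture viewer there is one more tool, called as name([rows], argument=value, ...), one row to a line, values as JSON. arm_command: Moves the arm, as the interface text tells. Its arguments: {"type":"object","properties":{"steps":{"type":"array","items":{"type":"array","items":{"type":"number"}}},"force":{"type":"number"}},"required":["steps"]}

```bash
mkdir -p pics; cat > h.py <<'E'
import numpy as np, cv2
from rig import r, optics, models
from scipy.spatial.transform import Rotation as R
def cam(n):
    s=r.observe(); c=optics.camera(n); K=np.array(c["camera_matrix"])
    if n=="wrist":
        T=np.eye(4);T[:3,:3]=R.from_rotvec(s["tool_rot"]).as_matrix();T[:3,3]=s["eef_pos"]
        M=np.linalg.inv(T@np.array(c["T_tool_cam"]))
    else: M=np.array(c["camera_from_world"])
    return c["color"],K,M
def save(n,img): cv2.imwrite(f"pics/{n}.png",img[:,:,::-1])
def proj(K,M,p):
    q=K@(M[:3,:3]@np.asarray(p,float)+M[:3,3]); return q[:2]/q[2]
def onz(K,M,uv,z):
    d=M[:3,:3].T@np.linalg.solve(K,[uv[0],uv[1],1.]); o=-M[:3,:3].T@M[:3,3]
    return o+d*(z-o[2])/d[2]
def tri(obs):
    A=np.zeros((3,3));b=np.zeros(3)
    for K,M,uv in obs:
        d=M[:3,:3].T@np.linalg.solve(K,[uv[0],uv[1],1.]);d/=np.linalg.norm(d);o=-M[:3,:3].T@M[:3,3]
        P=np.eye(3)-d@d.T if 0 else np.eye(3)-np.outer(d,d);A+=P;b+=P@o
    return np.linalg.solve(A,b)
E
python3 - <<'E'
from h import *
print(r.observe(), r.grip_point_offset)
C={}
for n in("scene","top"):
    C[n]=cam(n); save(n+"0",C[n][0]); print(n,-C[n][2][:3,:3].T@C[n][2][:3,3])
    for t in("knob","tab_green","loaf","jig","stop","stop_face"):
        print(n,t,[(np.round(np.array(d["centre"])*[560,420],1).tolist(),round(d["confidence"],2)) for d in models.boxes_of(n,t)[:3]])
E
```

```text
{'clock': 0.0, 'joint_positions': array([ 1.09595692e+00,  3.20294615e-01,  1.56568992e+00,  2.96423594e-05,
        1.25742697e+00, -2.00274478e-02]), 'qd': array([ 0.00014684, -0.00056972, -0.00076634, -0.00098116, -0.00216107,
        0.00221131]), 'effort': array([-1.50418393e-03, -4.12435162e+01, -2.31977141e+01,  7.26153539e-02,
        4.55036620e-02, -1.09290631e-04]), 'eef_pos': array([0.25235937, 0.51607962, 0.21311452]), 'tool_rot': array([-7.08182520e-01, -3.06024572e+00,  2.75877515e-03]), 'contact_force': array([-0.43725488, -0.0295766 , -0.45199536]), 'ft_torque': array([ 0.01827363,  0.01862559, -0.002698  ]), 'grip_force': 0.0, 'finger_gap': 1.0006851516843704} 0.0188
scene [-0.29329986 -1.21889702  1.19523014]
scene knob [([214.5, 168.4], 0.62)]
scene tab_green [([209.2, 186.2], 0.56)]
scene loaf [([235.6, 221.1], 0.8)]
scene jig [([214.3, 197.3], 0.67)]
scene stop [([211.8, 185.2], 0.59)]
scene stop_face [([210.8, 183.5], 0.58)]
top [ 0.36911263 -0.17869939  1.23500423]
top knob [([165.0, 232.4], 0.44)]
top tab_green [([154.5, 222.2], 0.55), ([166.6, 233.7], 0.35)]
top loaf [([251.8, 257.5], 0.75)]
top jig [([194.7, 246.1], 0.72)]
top stop [([173.3, 240.8], 0.77)]
top stop_face [([176.7, 241.4], 0.57)]
```

```bash
python3 - <<'E'
import cv2,numpy as np
a=cv2.imread("pics/scene0.png");b=cv2.imread("pics/top0.png")
cv2.imwrite("pics/s1.png",cv2.resize(a[120:290,120:345],None,fx=3.5,fy=3.5,interpolation=cv2.INTER_CUBIC))
cv2.imwrite("pics/t1.png",cv2.resize(b[160:330,90:350],None,fx=3,fy=3,interpolation=cv2.INTER_CUBIC))
E
```

```text
(no output)
```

View pics/s1.png

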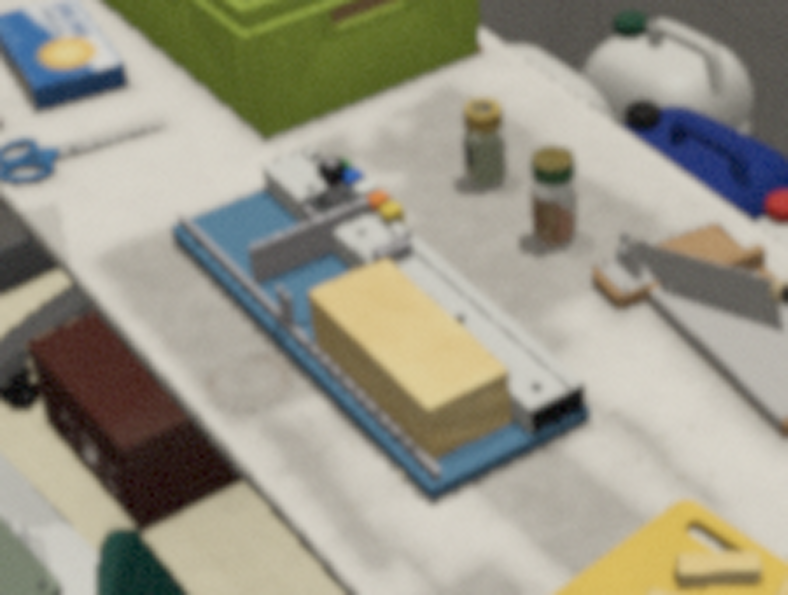

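View pics/t1.png

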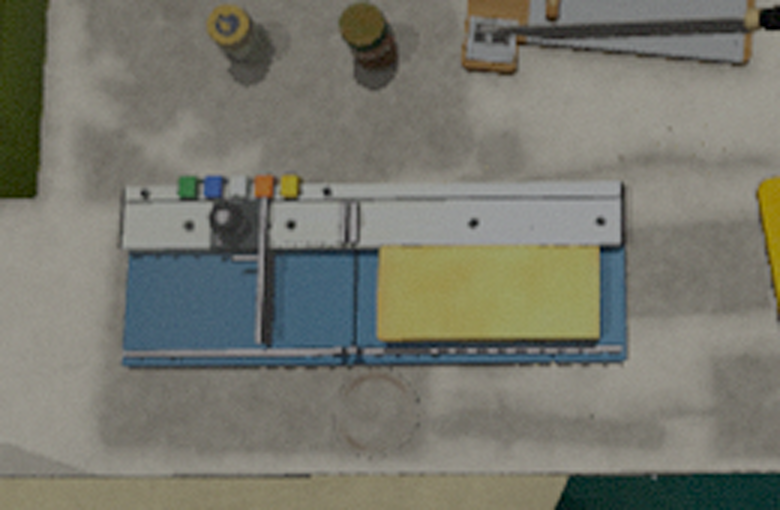

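View pics/top0.png

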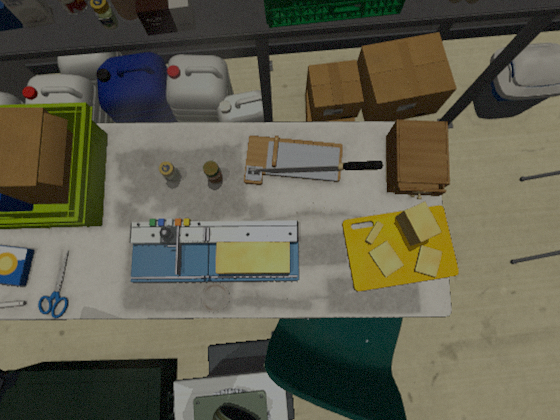

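```bash
python3 - <<'E'
from h import *
from scipy.optimize import least_squares
C={n:cam(n) for n in("scene","top")}
T=lambda u,v:np.array([u/3+90-.33,v/3+160-.33]); S=lambda u,v:np.array([u/3.5+120-.36,v/3.5+120-.36])
k=tri([(*C["top"][1:],T(231,219)),(*C["scene"][1:],S(333,170))]);print("knob",k)
k=tri([(*C["top"][1:],(165,232.4)),(*C["scene"][1:],(214.5,168.4))]);print("knob nn",k)
P=[("top",T(123,366),(-.09,.25,.0)),("top",T(627,360),(-.09,-.25,.0)),("top",T(622,182),(.085,-.25,.052)),("top",T(126,187),(.085,.25,.052)),
("top",T(622,245),(.023,-.25,.052)),("top",T(122,248),(.023,.25,.052)),("scene",S(433,497),(-.09,-.25,0)),("scene",S(583,390),(.085,-.25,.052)),("scene",S(512,402),(.023,-.25,.052))]
def pose(x,p): c,s=np.cos(x[2]),np.sin(x[2]); return np.array([x[0]+c*p[0]-s*p[1],x[1]+s*p[0]+c*p[1],p[2]+x[3]])
f=lambda x:np.concatenate([proj(*C[n][1:],pose(x,p))-uv for n,uv,p in P])
o=least_squares(f,[.4,.05,0,0],loss="soft_l1");print(o.x,np.round(f(o.x),1))
x=o.x
for n,uv in(("green",T(188,187)),("blue",T(213,187)),("orange",T(264,186)),("yellow",T(290,186))):
    w=onz(*C["top"][1:],uv,.06);print(n,w,(R.from_euler("z",-x[2]).as_matrix()@(w-[x[0],x[1],0])))
# loaf corners top z=.089 in jig frame
for uv in((378,247),(600,247),(600,341),(378,338)):
    w=onz(*C["top"][1:],T(*uv),.089);print("loaf",w,(R.from_euler("z",-x[2]).as_matrix()@(w-[x[0],x[1],0])))
kj=R.from_euler("z",-x[2]).as_matrix()@(k-[x[0],x[1],0]);print("knob jig",kj, r.observe()["clock"])
E
```

```text
knob [0.56241535 0.13093842 0.10633403]
knob nn [0.56464773 0.13684567 0.10143452]
[ 0.50920009  0.01377655 -0.08700728  0.0029971 ] [ 0.5  0.3 -1.   1.   0.4 -0.  -3.  -0.5  0.8 -0.2 -3.1  0.  -0.7  2.3
  1.1 -1.9  5.7  2.5]
green [0.60654266 0.18424707 0.06      ] [0.08216088 0.1782845  0.06      ]
blue [0.60423157 0.15979149 0.06      ] [0.08198366 0.1537206  0.06      ]
orange [0.60051424 0.10985371 0.06      ] [0.08261986 0.1036487  0.06      ]
yellow [0.59810978 0.08440971 0.06      ] [0.08243552 0.078092   0.06      ]
loaf [ 0.5258331  -0.00248894  0.089     ] [ 0.01798352 -0.01475859  0.089     ]
loaf [ 0.50597818 -0.21238352  0.089     ] [ 0.01644303 -0.22558454  0.089     ]
loaf [ 0.41809285 -0.2037664   0.089     ] [-0.07185866 -0.22463703  0.089     ]
loaf [0.44044598 0.00275259 0.089     ] [-0.06753607 -0.01695682  0.089     ]
knob jig [0.04454349 0.12742184 0.10143452] 0.8
```

```bash
python3 - <<'E'
from h import *
s=r.observe();A=R.from_rotvec(s["tool_rot"]).as_matrix();print(A.round(3),s["eef_pos"])
y=A[:,1];a=np.arctan2(y[1],y[0]);
for k in(0,np.pi,-np.pi):print("wz",-.087-a+k)
c,K,M=cam("wrist");print(np.array(optics.camera("wrist")["T_tool_cam"]).round(3),K)
E
```

```text
[[-0.898  0.439  0.   ]
 [ 0.439  0.898  0.   ]
 [-0.     0.    -1.   ]] [0.25259484 0.51656669 0.21399175]
wz -1.2030472379175192
wz 1.938545415672274
wz -4.344639891507312
[[ 0.001 -0.959 -0.285  0.079]
 [ 1.     0.001  0.    -0.   ]
 [-0.    -0.285  0.959 -0.171]
 [ 0.     0.     0.     1.   ]] [[352.49432684   0.         278.42171155]
 [  0.         352.49432684 209.52100575]
 [  0.           0.           1.        ]]
```

arm_command([
  [26,-32,0,0,0,-0.1,70],
  [52,-63,0,0,0,-0.2,70],
  [78,-95,0,0,0,-0.3,70],
  [104,-127,0,0,0,-0.4,70],
  [130,-158,0,0,0,-0.5,70],
  [156,-190,0,0,0,-0.6,70],
  [182,-222,0,0,0,-0.7,70],
  [208,-253,-3,0,0,-0.8,70],
  [234,-285,-6,0,0,-0.9,70],
  [260,-317,-9,0,0,-1.0,70],
  [286,-348,-12,0,0,-1.1,70],
  [312,-380,-14,0,0,-1.203,70],
])

```text
clock: 2.1
eef_pos: [0.5655, 0.1352, 0.1999]
tool_rot: [-2.32, -2.118, -0.0]
contact_force: [1.1, 0.7, 0.1]
finger_gap: 0.764
grip_force: 0.0
```

```bash
python3 - <<'E'
from h import *
c,K,M=cam("wrist");s=r.observe();print(s["clock"],s["eef_pos"],s["tool_rot"]);save("w0",c)
A=R.from_rotvec(s["tool_rot"]).as_matrix();print(A[:,1])
for t in("knob","tab_green"):
  for d in models.silhouettes("wrist",t)[:2]:
    uv=np.array(d["centre"])*[560,420];print(t,uv,d["confidence"],onz(K,M,uv,.1 if t=="knob" else .06))
print("expect knob px",proj(K,M,[.5655,.1373,.1]))
E
```

```text
2.15 [0.56951754 0.13026931 0.19934637] [2.32259982e+00 2.10672618e+00 3.89934870e-05]
[ 0.99525196 -0.09723428  0.00436352]
knob [282.128 203.49 ] 0.74 [0.57007278 0.13950757 0.1       ]
tab_green [319.312 137.508] 0.96 [0.60682596 0.18462573 0.06      ]
expect knob px [276.66861387 206.64069057]
```

View pics/w0.png

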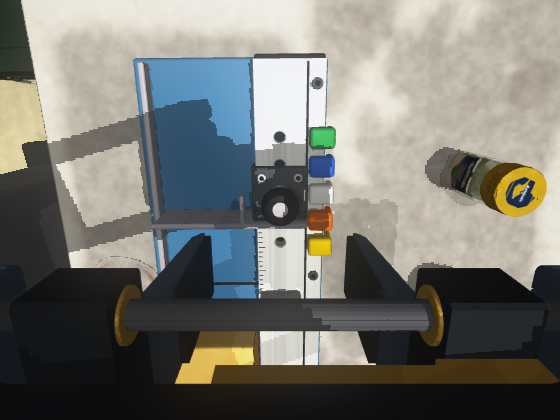

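```bash
python3 - <<'E'
from h import *
r.observe();cam("wrist")
c,K,M=cam("wrist");s=r.observe();print(s["clock"],s["eef_pos"]);save("w1",c)
A=R.from_rotvec(s["tool_rot"]).as_matrix();print(A[:,1])
w={}
h=cv2.cvtColor(c,cv2.COLOR_RGB2HSV)
for n,(lo,hi) in dict(orange=(5,16),yellow=(22,32),green=(50,75),blue=(108,125)).items():
    m=((h[...,0]>=lo)&(h[...,0]<=hi)&(h[...,1]>150)&(h[...,2]>70)).astype(np.uint8); m[:,:300]=0;m[:,345:]=0;m[:110]=0;m[265:]=0
    k,l,st,ce=cv2.connectedComponentsWithStats(m);i=1+st[1:,4].argmax();w[n]=onz(K,M,ce[i],.0655);print(n,ce[i],st[i],w[n])
ds=models.silhouettes("wrist","knob")
m=ds[0]["region"];ys,xs=np.nonzero(m);print("knob",ds[0]["confidence"],xs.min(),xs.max(),ys.min(),ys.max(),np.array(ds[0]["centre"])*[560,420])
uv=np.array(ds[0]["centre"])*[560,420]
for z in(.099,.11):print(onz(K,M,uv,z))
d=w["green"]-w["yellow"];print(d,np.arctan2(d[0],d[1]))
print("fit-line mid",(w["green"]+w["yellow"])/2, (w["blue"]+w["orange"])/2)
E
python3 -c "
import cv2
a=cv2.imread('pics/w1.png');cv2.imwrite('pics/w1c.png',cv2.resize(a[110:270,220:360],None,fx=3.7,fy=3.7,interpolation=cv2.INTER_CUBIC))"
```

```text
2.35 [0.56416435 0.13683504 0.19985797]
[ 9.96243392e-01 -8.65939525e-02 -7.69078337e-04]
orange [320.95275591 220.46062992] [309 207  25  25 508] [0.60256409 0.11185574 0.0655    ]
yellow [320.30753564 245.52953157] [309 232  24  25 491] [0.6006633  0.08737519 0.0655    ]
green [324.70553936 138.25364431] [313 130  23  19 343] [0.60965603 0.18519034 0.0655    ]
blue [322.98177677 167.96810934] [311 159  25  19 439] [0.6068827  0.15983955 0.0655    ]
knob 0.91 262 299 188 226 [281.288 203.616]
[0.56846515 0.14015948 0.099     ]
[0.56864191 0.14321143 0.11      ]
[ 8.99272618e-03  9.78151486e-02 -5.55111512e-17] 0.0916782101179616
fit-line mid [0.60515967 0.13628277 0.0655    ] [0.6047234  0.13584765 0.0655    ]
```

View pics/w1c.png

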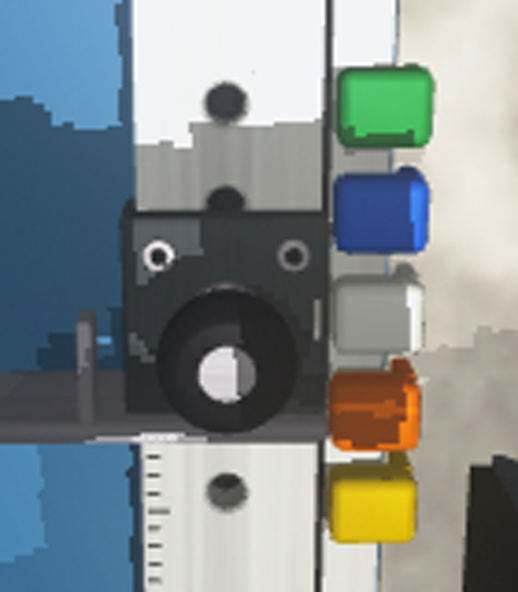

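```bash
python3 - <<'E'
from h import *
c,K,M=cam("wrist")
W=lambda u,v:np.array([u/3.7+220-.36,v/3.7+110-.36])
a=onz(K,M,W(226,102),.052);b=onz(K,M,W(227,491),.052);print(a,b,(a+b)/2,a-b,np.linalg.norm(a-b))
for z in(.095,.1,.105):print(onz(K,M,W(227.5,361),z))
t=optics.camera("top");Kt,Mt=np.array(t["camera_matrix"]),np.array(t["camera_from_world"])
print("tri",tri([(K,M,W(227.5,361)),(Kt,Mt,(165.8,232.6))]), r.observe()["eef_pos"])
E
```

```text
[0.57158023 0.1894013  0.052     ] [0.56352766 0.08945042 0.052     ] [0.56755394 0.13942586 0.052     ] [0.00805257 0.09995088 0.        ] 0.10027473838488371
[0.56729519 0.13719714 0.095     ]
[0.56737741 0.13863935 0.1       ]
[0.56745964 0.14008156 0.105     ]
tri [0.56647029 0.13671486 0.09236005] [0.56384046 0.13767264 0.20017126]
```

arm_command([
  [3,1.5,-35,0,0,0,70],
  [3,1.5,-70,0,0,0,60],
  [3,1.5,-100,0,0,0,60],
  [3,1.5,-115,0,0,0,60],
  [3,1.5,-119,0,0,0,60],
  [3,1.5,-119,0,0,0,60],
  [3,1.5,-119,0,0,0,20],
  [3,1.5,-119,0,0,0,20],
  [3,1.5,-119,0,0,0,20],
  [3,1.5,-119,0,0,0,20],
  [3,1.5,-119,0,0,0,20],
  [3,1.5,-119,0,0,0,20],
], force=30)

```text
clock: 3.7
eef_pos: [0.5668, 0.1382, 0.0816]
tool_rot: [-2.315, -2.122, 0.001]
contact_force: [-3.3, 0.8, 6.1]
finger_gap: 0.321
grip_force: 30.0
```

arm_command([
  [0,0,4,0,0,0,20],
  [0,0,9,0,0,0,20],
  [0,0,13,0,0,0,20],
  [0,0,13,0,0,0,20],
  [0,0,13,0,0,0,20],
])

```text
clock: 4.2
eef_pos: [0.5667, 0.138, 0.0933]
tool_rot: [-2.315, -2.122, 0.003]
contact_force: [-2.4, 1.8, -9.0]
finger_gap: 0.322
grip_force: 30.0
```

arm_command([
  [0.4,5,0,0,0,0,20],
  [1.3,15,0,0,0,0,20],
  [2.6,30,0,0,0,0,20],
  [3.6,42,0,0,0,0,20],
  [4.3,49.8,0,0,0,0,20],
  [4.3,49.8,0,0,0,0,20],
  [4.3,49.8,0,0,0,0,20],
])

```text
clock: 4.9
eef_pos: [0.5712, 0.1897, 0.0937]
tool_rot: [-2.314, -2.122, -0.0]
contact_force: [-5.2, 2.5, -8.1]
finger_gap: 0.323
grip_force: 30.0
```

```bash
python3 - <<'E'
from h import *
c,K,M=cam("wrist");save("w2",c)
s=[r.observe()["eef_pos"]]
for i in range(2): cam("wrist"); s.append(r.observe()["eef_pos"])
print(np.mean(s,0),s,r.observe()["contact_force"])
E
```

```text
[0.57114989 0.18943356 0.09373838] [array([0.57119306, 0.18949496, 0.09374079]), array([0.57112765, 0.18941208, 0.09372199]), array([0.57112897, 0.18939364, 0.09375236])] [-5.34586261  1.65580615 -8.7466958 ]
```

View pics/w2.png

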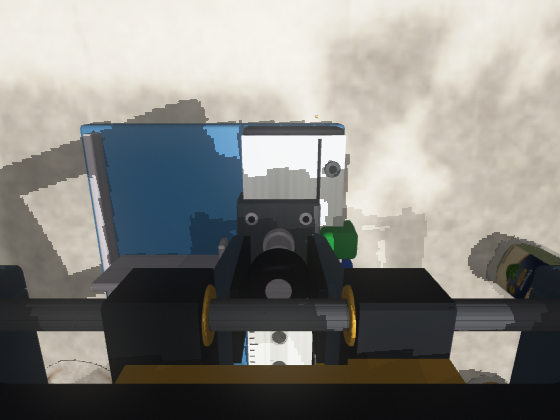

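arm_command([
  [0,-0.9,0,0,0,0,20],
  [0,-0.9,-2,0,0,0,20],
  [0,-0.9,-4,0,0,0,20],
  [0,-0.9,-6,0,0,0,20],
  [0,-0.9,-6,0,0,0,20],
])

```text
clock: 5.55
eef_pos: [0.5711, 0.1883, 0.0877]
tool_rot: [-2.314, -2.121, 0.001]
contact_force: [-5.2, 1.1, -5.9]
finger_gap: 0.319
grip_force: 30.0
```

arm_command([
  [0,0,-3,0,0,0,20],
  [0,0,-6,0,0,0,20],
  [0,0,-6,0,0,0,20],
  [0,0,-6,0,0,0,20],
])

```text
clock: 5.95
eef_pos: [0.5711, 0.1883, 0.0821]
tool_rot: [-2.314, -2.121, 0.0]
contact_force: [-5.9, 1.8, -5.5]
finger_gap: 0.318
grip_force: 30.0
```

arm_command([
  [0,0,0,0,0,0,60],
  [0,0,0,0,0,0,60],
  [0,0,0,0,0,0,60],
  [0,0,20,0,0,0,60],
  [0,-5,60,0,0,0,60],
  [-5,-30,90,0,0,0,50],
  [-10,-52,119,0,0,0,50],
  [-10,-52,119,0,0,0,50],
  [-10,-52,119,0,0,0,50],
])

```text
clock: 6.85
eef_pos: [0.563, 0.135, 0.2024]
tool_rot: [2.316, 2.12, 0.006]
contact_force: [-0.1, 0.0, -0.1]
finger_gap: 0.551
grip_force: 0.0
```

```bash
python3 - <<'E'
from h import *
cam("wrist");cam("wrist");c,K,M=cam("wrist");print(r.observe()["eef_pos"],r.observe()["contact_force"]);save("w3",c)
cv2.imwrite('pics/w3c.png',cv2.resize(c[60:270,200:380,::-1],None,fx=2.8,fy=2.8,interpolation=cv2.INTER_CUBIC))
jx=np.array([.9962,-.087,0]);jy=np.array([.087,.9962,0]);h=np.array([.5675,.1385,0])
for k in(-50,-25,0,25):print(k,(proj(K,M,h+jy*k/1e3+[0,0,.052])-[200,60])*2.8)
for z in(.099,.103,.108):print("knob",z,(proj(K,M,h+jy*.05+[0,0,z])-[200,60])*2.8)
E
```

```text
[0.56159379 0.13545162 0.19980107] [-0.5238053   0.61403874  0.12337655]
-50 [231.51656424 506.63535294]
-25 [231.85266667 437.81317627]
0 [232.20333614 366.00817263]
25 [232.56954065 291.02212824]
knob 0.099 [235.21670227 227.12985289]
knob 0.103 [235.44504379 228.59114172]
knob 0.108 [235.73995515 230.47844923]
```

View pics/w3c.png

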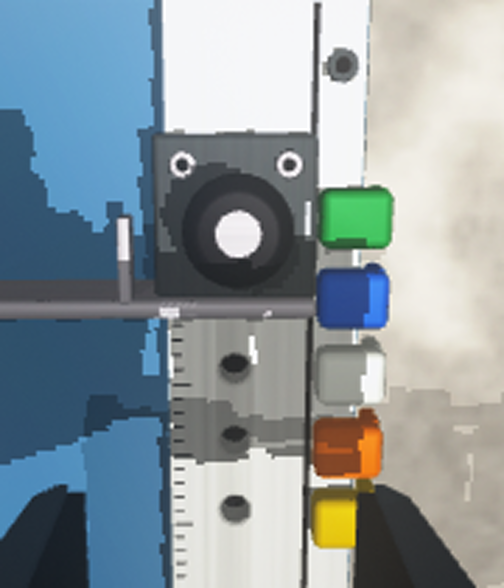

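arm_command([
  [-10,-39,0,0,0,0,40],
  [-20,-77,0,0,0,0,40],
  [-30,-116,0,0,0,0,40],
  [-40,-154,0,0,0,0,40],
  [-50,-193,0,0,0,0,40],
  [-60,-231,0,0,0,0,40],
  [-70,-270,0,0,0,0,40],
  [-80,-308,0,0,0,0,40],
  [-90,-347,0,0,0,0,40],
  [-100,-387,0,0,0,0,40],
  [-100,-387,0,0,0,0,40],
  [-100,-387,0,0,0,0,40],
])

```text
clock: 8.2
eef_pos: [0.4617, -0.2519, 0.1998]
tool_rot: [-2.316, -2.12, -0.0]
contact_force: [-1.3, -0.2, -0.2]
finger_gap: 0.438
grip_force: 0.0
```

```bash
python3 - <<'E'
from h import *
cam("wrist");c,K,M=cam("wrist");s=r.observe();print(s["clock"],s["eef_pos"],s["joint_positions"]);save("w4",c)
d=models.silhouettes("wrist","loaf")
if d:
  ys,xs=np.nonzero(d[0]["region"]);print(d[0]["confidence"],xs.min(),xs.max(),ys.min(),ys.max())
print("tcp descend px",proj(K,M,[s["eef_pos"][0],s["eef_pos"][1],.045]))
for z in(.022,.089):
  print(z,[proj(K,M,[.511+.9962*x+.087*y,.015-.087*x+.9962*y,z]).round() for x,y in((-.072,-.225),(.02,-.225))])
E
```

```text
8.3 [ 0.46209297 -0.25079892  0.20021039] [-5.19537085e-01  2.52697431e-01  1.69639878e+00  6.83629157e-04
  1.19408260e+00 -4.33873688e-01]
tcp descend px [277.44950494 192.55207367]
0.022 [array([230., 143.]), array([324., 143.])]
0.089 [array([219., 152.]), array([335., 152.])]
```

View pics/w4.png

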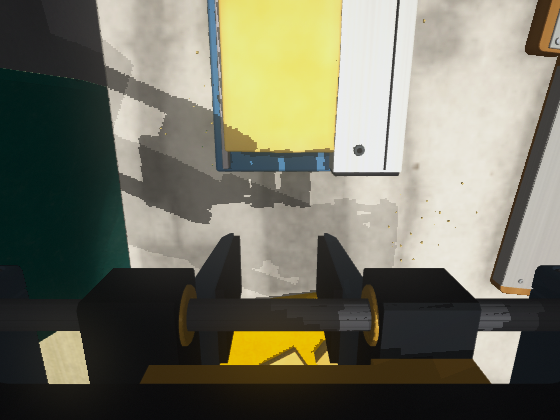

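arm_command([
  [2,0,-40,0,0,0,40],
  [2,0,-80,0,0,0,40],
  [2,0,-120,0,0,0,40],
  [2,0,-145,0,0,0,40],
  [2,0,-155,0,0,0,40],
  [3,10,-155,0,0,0,40],
  [3.5,17,-155,0,0,0,40],
  [4,22,-155,0,0,0,40],
  [4.5,27,-155,0,0,0,40],
  [4.8,32,-155,0,0,0,40],
  [5.2,37,-155,0,0,0,40],
  [5.6,42,-155,0,0,0,40],
])

```text
clock: 9.55
eef_pos: [0.4688, -0.2117, 0.0475]
tool_rot: [2.311, 2.12, -0.0]
contact_force: [0.0, -5.8, 2.7]
finger_gap: 0.439
grip_force: 3.2
```

arm_command([
  [0.9,10,0,0,0,0,40],
  [1.7,20,0,0,0,0,40],
  [2.6,30,0,0,0,0,40],
  [3.5,40,0,0,0,0,40],
  [4.4,50,0,0,0,0,40],
  [5.2,60,0,0,0,0,40],
  [6.1,70,0,0,0,0,40],
  [7,80,0,0,0,0,40],
  [7.9,90,0,0,0,0,40],
  [8.7,100,0,0,0,0,40],
  [9.6,110,0,0,0,0,40],
  [10.5,120,0,0,0,0,40],
])

```text
clock: 10.75
eef_pos: [0.4793, -0.0912, 0.0474]
tool_rot: [2.311, 2.121, 0.001]
contact_force: [0.1, -6.9, 3.8]
finger_gap: 0.438
grip_force: 3.5
```

arm_command([
  [0.5,6,0,0,0,0,40],
  [1,12,0,0,0,0,40],
  [1.5,17,0,0,0,0,40],
  [1.7,20,0,0,0,0,40],
  [1.9,22,0,0,0,0,40],
  [2.1,24,0,0,0,0,40],
])

```text
clock: 11.35
eef_pos: [0.4812, -0.0674, 0.0474]
tool_rot: [2.311, 2.121, 0.0]
contact_force: [-0.6, -7.1, 4.3]
finger_gap: 0.438
grip_force: 3.7
```

arm_command([
  [0.1,1,0,0,0,0,40],
  [0.2,2,0,0,0,0,40],
  [0.3,3,0,0,0,0,40],
])

```text
clock: 11.65
eef_pos: [0.4815, -0.0645, 0.0474]
tool_rot: [2.311, 2.121, 0.0]
contact_force: [-0.9, -8.6, 4.4]
finger_gap: 0.438
grip_force: 3.7
```

arm_command([
  [0.1,0.7,0,0,0,0,40],
  [0.1,1.4,0,0,0,0,40],
])

```text
clock: 11.85
eef_pos: [0.4816, -0.0633, 0.0474]
tool_rot: [2.311, 2.121, 0.0]
contact_force: [-0.8, -8.0, 4.7]
finger_gap: 0.438
grip_force: 4.3
```

arm_command([
  [0.1,1,0,0,0,0,40],
  [0.2,2,0,0,0,0,40],
])

```text
clock: 12.05
eef_pos: [0.4819, -0.0624, 0.0474]
tool_rot: [2.308, 2.122, -0.002]
contact_force: [-1.4, -16.0, 4.0]
finger_gap: 0.438
grip_force: 8.0
```

arm_command([
  [0.1,0.7,0,0,0,0,40],
  [0.1,0.7,0,0,0,0,40],
  [0.1,0.7,0,0,0,0,40],
])

```text
clock: 12.35
eef_pos: [0.4819, -0.0624, 0.0474]
tool_rot: [2.308, 2.121, -0.003]
contact_force: [-1.0, -16.0, 4.9]
finger_gap: 0.439
grip_force: 7.9
```

arm_command([
  [-0.5,-5,0,0,0,0,40],
  [-1.5,-18,0,0,0,0,40],
  [-3,-35,0,0,0,0,40],
  [-3,-38,30,0,0,0,40],
  [-3,-38,75,0,0,0,40],
  [0,0,120,0,0,0,40],
  [5,45,155,0,0,0,40],
  [10,85,175,0,0,0,40],
  [10,85,175,0,0,0,40],
  [10,85,175,0,0,0,40],
])

```text
clock: 13.35
eef_pos: [0.4911, 0.0269, 0.2217]
tool_rot: [2.312, 2.125, 0.002]
contact_force: [0.1, -0.7, -1.0]
finger_gap: 0.44
grip_force: 0.0
```

```bash
python3 - <<'E'
from h import *
cam("wrist");c,K,M=cam("wrist");t=cam("top")[0];print(r.observe()["clock"],r.observe()["eef_pos"],r.observe()["contact_force"])
b=cv2.resize(t[205:290,120:310],None,fx=3.5,fy=3.5,interpolation=cv2.INTER_CUBIC)
a=cv2.resize(c[:270,60:480],(b.shape[1]*2//3,280))
o=np.zeros((b.shape[0]+280,b.shape[1],3),np.uint8);o[:b.shape[0]]=b;o[b.shape[0]:,:a.shape[1]]=a;save("f",o);print(o.shape)
E
```

```text
13.5 [0.48977397 0.02489179 0.21956583] [0.09942495 0.27813789 0.09224205]
(578, 665, 3)
```

View pics/f.png

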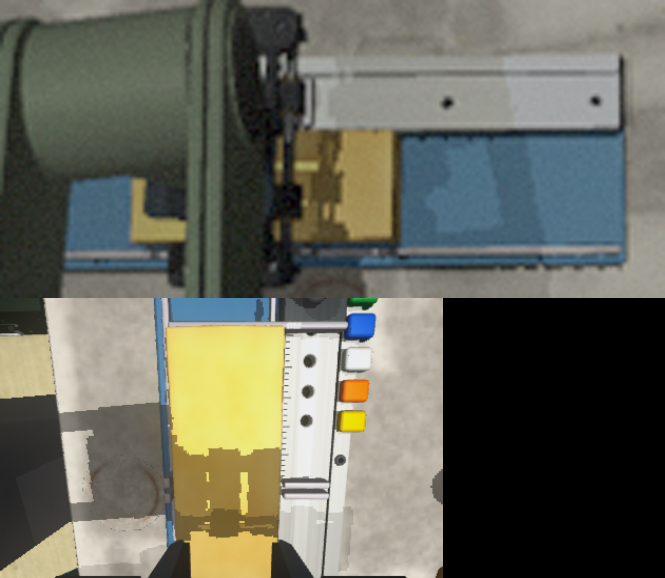

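```bash
python3 -c "
from rig import r
print(r.close_job())"
```

```text
the job is handed in; nothing more can be done
None
```

The stop is locked in the hole at the green tab: it held firm under a 16 N push. The loaf has been slid up against it, and I handed the job in at about 13.5 s with the arm clear and the other things left alone.

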